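# Hang the gas probe and hold the grow-tote vent half open

## Task

Take a gas reading at the grow tote: lift the yellow gas probe out of its black dock, hang it by its eye on the orange peg of the tote and let go of it so that it hangs freely. Then slide the spring-loaded teal vent shutter half open, never beyond three quarters, until its rear edge lines up with the orange marks on the rails, and finish while still holding it there against its spring. Leave the standing bottles where they are.

Things in the scene. Friction and masses are not known exactly. Their poses are not given: they have to be found in the camera images.
- probe: Yellow gas probe, 120 g nominal, loose, standing upright in the dock. Origin: centre of its underside; z up, x along its width, y across its thickness. From the bottom: sensor body 50 (x) x 20 (y) x 60 mm tall; on it a flat eye plate 44 (x) x 8 (y) x 44 mm tall, z 60 to 104 mm, with a round 25 mm through hole along y; on top a black grip neck 24 (x) x 12 (y) mm, z 104 to 144 mm. Total height 144 mm; the same both ways round.
- probe_eye (a point): Centre of the probe's eye (the 25 mm hole), 82 mm above its underside, on its centre line; axes as the probe's, the hole runs along y.
- dock: Black fixed open-topped dock, 80 (x) x 48 (y) x 42 mm tall, on the table, left or right of the tote. Origin: centre of its underside. The probe's foot stands 12 mm above the table, 30 mm deep in a pocket that leaves 2 to 3 mm each side; it lifts straight up and out.
- tote: Fixed clear grow tote with white lid, 256 (x) x 356 (y) x 85 mm tall to the top of the lid. Origin: centre of its underside; x away from the robot and y to the left at zero yaw. On the lid: the vent with its shutter, and near the -y end a square steel post (14 mm) rising to 112 mm above the lid, with the orange peg.
- peg_root (a point): Where the orange peg leaves the post, on the peg's axis, 105 mm above the lid; axes as the tote's. The peg is a straight rod 8 mm thick with a round end, pointing along the tote's +y and rising 15 degrees; 62 mm long. Hung, the probe's foot clears the lid by about 20 mm.
- peg_tip (a point): Centre of the peg's free end, in the tote's frame 60 mm along +y and 16 mm above peg_root.
- shutter (a joint): Travel of the vent shutter in m: 0 closed, 0.08 fully open, 0.04 half open; it grows as the shutter slides along the tote's +y, away from the post. A spring pulls it shut: about 5 N closed, 10 N at half, 14 N fully open; let go, it closes.
- tab_top (a point): Centre of the top of the black grip tab that stands on the shutter: 30 (x) x 20 (y) mm, 40 mm tall, its top 47 mm above the lid; moves with the shutter; axes as the tote's. The shutter itself is a teal plate 73 (x) x 80 (y) x 5 mm between two aluminium rails (12 mm above the lid, 74 mm apart inside), and the tab's centre is 25 mm towards +y of the plate's centre.
- vent_center (a point): Centre of the black 62 (x) x 80 (y) mm vent opening, at the lid's top; axes as the tote's. Orange marks 4 mm wide on both rails stand level with it in y: the shutter's rear (-y) edge is at the marks when it is half open.
- bottle_a: Loose spawn bottle with black cap, brown filling, 84 mm wide, 165 mm tall, 450 g, standing on the side of the tote that the dock is not on. Origin: centre of its underside. Leave it standing in place.
- bottle_b: Loose spawn bottle like bottle_a with pale filling, beyond the left side of the tote. Leave it standing in place.
- alcohol: Loose white plastic bottle with blue cap, 60 mm wide, 170 mm tall, beyond the right side of the tote. Origin: centre of its underside. Leave it standing in place.
Things that resemble listed ones, but are neither listed nor needed, are in the scene too. Of the things shaped like the probe, the yellow one is meant.

How it is judged:
On the way, in this order (a step that is already met when the one before it is completed fails the run):
1. the probe hangs by its eye on the peg, let go, while the shutter is still closed (x of probe_eye in the frame of peg_root between -0.014 and 0.014 m and y of probe_eye in the frame of peg_root between 0.003 and 0.058 m and z of probe_eye in the frame of peg_root between -0.022 and 0.016 m and angle between probe's own z axis and vertical below 0.35 rad and contact force between probe and tote above 0.3 N and contact force between probe and the fingers below 0.1 N and contact force between probe and the arm below 0.1 N and value of joint shutter below 0.01 m), for 0.3 s.
2. the shutter is held half open (value of joint shutter between 0.032 and 0.048 m and (contact force between shutter and the fingers above 3 N or contact force between shutter and the arm above 3 N)), for 0.2 s.
At the end, for the whole second after the job is handed in: The probe hangs from the peg by its eye, within 20 degrees of upright, at rest (under 0.05 m/s) and untouched by the robot; the shutter stands between 32 and 48 mm of its 80 mm travel with the robot pressing on it with at least 3 N, through the last second; the bottles stand upright (all of step 2 and x of probe_eye in the frame of peg_root between -0.014 and 0.014 m and y of probe_eye in the frame of peg_root between 0.003 and 0.058 m and z of probe_eye in the frame of peg_root between -0.022 and 0.016 m and angle between probe's own z axis and vertical below 0.35 rad and contact force between probe and tote above 0.3 N and contact force between probe and the fingers below 0.1 N and contact force between probe and the arm below 0.1 N and linear speed of probe below 0.05 m/s and angle between each of bottle_a, bottle_b, alcohol's own z axis and vertical below 0.2 rad); the arm keeps its last pose, push and grip.
It fails at once if the shutter is pulled open beyond three quarters of its travel (value of joint shutter above 0.062 m).
It fails at once if a standing bottle is knocked or moved by more than 30 mm (distance of any of bottle_a, bottle_b, alcohol from where it was at the start of the episode above 0.03 m).
It also fails if it takes over 59 s, if anything falls off the work surface, if the arm or the gripper's body presses on something with over 40 N, if the wrist force passes 120 N, or if a joint passes its speed limit or range.

## Robot

A 6-joint arm with a two-finger parallel gripper is mounted at the origin on the work surface. World frame = base frame: x ahead of the robot, y to its left, z up, the work surface at z = 0. Lengths are in m, angles in rad, forces in N, time in s.
With the tool pointing down it reaches from about 0.35 to 0.775 m from the base axis. Payload 7.3 kg.
Tool frame: the origin (TCP) lies at the very end of the fingers, on their centre line; the grasp point (between the pads) lies 19 mm behind it (robot.pinch_z is the distance from the TCP to the grasp point, in m); z points along the fingers, y is the line along which they close (so a half turn about z gives the same grasp; the last joint's range is limited). The gripper opens to 92 mm and grips with 3 to 60 N. Pads are 19 mm wide; open, the fingers measure 130 mm over their backs; the gripper's body (75 mm by 190 mm) begins 47 mm behind the grasp point.
Start: joints at [-1.354, 0.342, 1.524, -0, 1.275, -0.146], TCP at [0.186, -0.491, 0.227] pointing down, gripper open.
Joint ranges: [-2.53, 2.53], [-0.77, 2.02], [0.04, 2.7], [-1, 4.14], [0.28, 2.66], [-3.11, 3.11]. Speed limits (rad/s): [2.57, 2.57, 3.14, 3.14, 3.14, 3.14].

## Interface

Orientations are given as [roll, pitch, yaw] about the fixed x, y, z axes, in that order (R = Rz(yaw) Ry(pitch) Rx(roll)).
In Python, from cell import robot gives the robot as it stands.
- The arm moves only by the tool move_arm, never from a script. Its argument "motion" is a list of rows, each a list of 6 numbers: the shift along the tool's x, y, z in units of 0.1 m (1.0 is 0.1 m), then the turn, a rotation vector about the tool's x, y, z in units of pi rad (1.0 is pi rad). In form: [[dx, dy, dz, rx, ry, rz], ...]. A call has 1 to 12 rows; each row is the pose to reach, as a shift and turn from the pose commanded when the call began, along the tool's axes at that moment, turning the shorter way round; what a row does not reach only later rows make up. A row lasts 1/8 s, in which the tool goes at most 62.5 mm and 10.7 degrees, less where a joint would pass 70% of its speed; a pose out of reach is approached as far as the arm can. A call with a number of a shift or a turn outside -1 to 1 is refused whole. A call with a gripper value outside its range is refused whole. "fingers" is the opening, from -1 (shut) to 1 (fully open), set as the call begins (left out, the last holds). The fingers move at their own pace and stop on an object; "newtons" is the grip in N (left out, the last holds). Time passes only in rows, so rows that repeat a pose let the fingers close. It gives the time, the measured TCP pose, the force, the opening and the grip force at its end, in the units of the state.
- robot.observe(): the state, without advancing time (a new reading comes with each control period).
- robot.read_camera(name): name is "side" or "top"; returns a dict with "image" (480x640x3 uint8, red, green, blue), "range_z" (480x640 float32, m along the optical axis (not along the pixel's ray), 0 where there is no reading), "vfov" (degrees; the focal length in pixels is half the picture's height over the tangent of half this angle, whatever the lens; pixels are square), "cx", "cy" (the principal point, pixels), "extrinsics" (4x4, takes a point from camera to world coordinates). Camera axes: x right, y up, looking along -z (the intrinsics and any distortion apply to the point x, -y, -z); pixel columns grow to the right and rows downward; lengths in m; the calibration is good to about 2 mm. A picture is of the moment at which its call begins.
- robot.hand_in(): hands the job in; it is judged then, once.
The state is a dict: "time": time; "qpos": joint angles; "qvel": joint speeds; "joint_efforts": joint torques, N m; "tool_pos": TCP position; "tool_rot": TCP orientation; "contact_force": force on the tool from outside, world axes, zero at the start; "torque": the same for the moment, N m; "opening": finger opening in m; "grip_force": force on a finger pad.
Only numpy, scipy, OpenCV 4.12 (cv2) and the standard library are available. Lean on these libraries where they do the work, as an engineer would, in place of code of your own. Each camera call takes 0.05 s, during which the arm holds its last target. There are 200 camera calls.

## Working session

There is one attempt and no reset: what is moved stays moved. The work goes in short steps, Python scripts to look and compute and a tool call to move; the robot and the scene stay as the last step left them, time stands still between calls to the robot, and variables do not carry over. Pictures are saved under pics/ and viewed, at most 12 in all, crops included, and the job is handed in when it is done.

Besides the shell and the picture viewer there is one more tool, called after "Emit:" as a command line: name --pt "numbers of a row" for each row, then --argument value for the rest. move_arm: Moves the arm, as the interface text tells. Shifts and turns lie within -1 to 1; 1 stands for 0.1 m of shift or pi rad of turn. Its arguments: {"type":"object","properties":{"motion":{"type":"array"},"fingers":{"type":"number"},"newtons":{"type":"number"}},"required":["motion"]}

```bash
ls; mkdir -p pics
cat > h.py <<'E'
import numpy as np,cv2
from scipy.spatial.transform import Rotation as R
from cell import robot
def cam(n):
    c=robot.read_camera(n); c['f']=240/np.tan(np.radians(c['vfov'])/2); return c
def save(c,name,box=None,s=1):
    im=c['image'][:,:,::-1]
    if box: im=im[box[1]:box[3],box[0]:box[2]]
    cv2.imwrite('pics/'+name,cv2.resize(im,None,fx=s,fy=s,interpolation=cv2.INTER_CUBIC))
def cloud(c):
    v,u=np.mgrid[:480,:640]; z=c['range_z']
    P=np.stack([(u-c['cx'])/c['f']*z,-(v-c['cy'])/c['f']*z,-z],-1)
    E=c['extrinsics']; return P@E[:3,:3].T+E[:3,3]
def proj(c,p):
    E=np.linalg.inv(c['extrinsics']);q=E[:3,:3]@np.array(p)+E[:3,3]
    return c['cx']+c['f']*q[0]/-q[2],c['cy']-c['f']*q[1]/-q[2]
def plane(c,u,v,h):
    d=c['extrinsics'][:3,:3]@np.array([(u-c['cx'])/c['f'],-(v-c['cy'])/c['f'],-1]);o=c['extrinsics'][:3,3]
    return o+d*(h-o[2])/d[2]
E
python3 - <<'E'
from h import *
for n in('top','side'):
    c=cam(n);save(c,n+'0.png');print(n,{k:c[k] for k in c if k not in('image','range_z')},(c['range_z']>0).mean())
o=robot.observe();print(o)
E
```

```text
pics
top {'vfov': 45.355406745279275, 'cx': 332.0214940437175, 'cy': 241.55944078841014, 'extrinsics': array([[ 7.46202908e-04,  9.84845017e-01, -1.73435103e-01,
         3.34861221e-01],
       [-9.99904103e-01, -1.66352443e-03, -1.37483419e-02,
         6.10709187e-04],
       [-1.38284996e-02,  1.73428730e-01,  9.84749333e-01,
         1.46923506e+00],
       [ 0.00000000e+00,  0.00000000e+00,  0.00000000e+00,
         1.00000000e+00]]), 'f': np.float64(574.36619206236)} 0.9959537760416667
side {'vfov': 57.37126676490196, 'cx': 318.26461187971006, 'cy': 232.55521110020447, 'extrinsics': array([[-0.89740701,  0.26952106, -0.34931226,  0.17037743],
       [-0.44096026, -0.57419679,  0.68982033,  0.72501638],
       [-0.01465287,  0.77308243,  0.6341363 ,  0.8037562 ],
       [ 0.        ,  0.        ,  0.        ,  1.        ]]), 'f': np.float64(438.6300376252919)} 0.9959440104166667
{'time': 0.1, 'qpos': array([-1.35402382e+00,  3.42657360e-01,  1.52490120e+00, -1.75650139e-05,
        1.27539199e+00, -1.45975828e-01]), 'qvel': array([ 0.00056962, -0.00116882, -0.00176563, -0.00119473,  0.00198772,
        0.00085664]), 'joint_efforts': array([ 1.57555965e-03, -4.32004416e+01, -2.44694871e+01,  7.18942448e-02,
        5.26432588e-02, -2.73956039e-05]), 'tool_pos': array([ 0.18624471, -0.49047756,  0.2261193 ]), 'tool_rot': array([-3.14024675e+00, -1.80898438e-04,  3.62753335e-01]), 'contact_force': array([-0.27871218,  0.40291435,  0.76816392]), 'torque': array([-0.02666736,  0.01587651,  0.03524749]), 'grip_force': 0.0, 'opening': 0.09194579492360712}
```

View pics/top0.png

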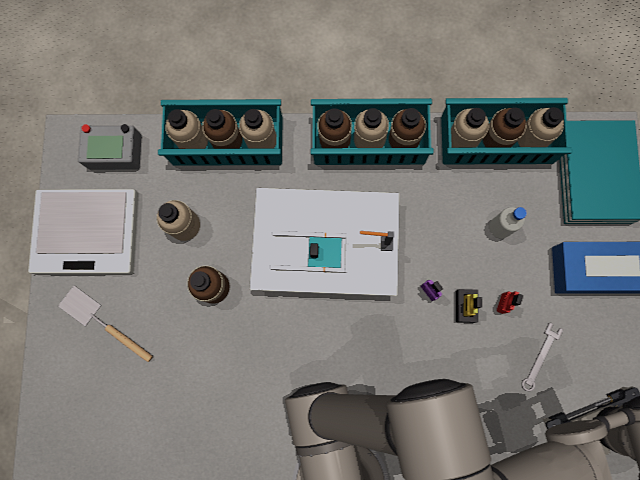

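View pics/side0.png

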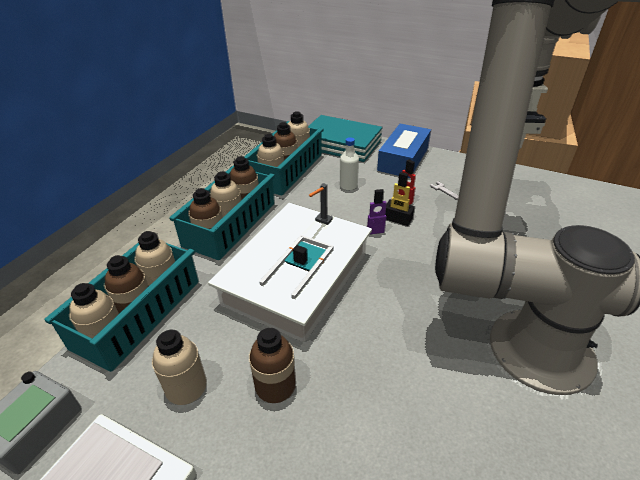

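The probe candidates in the top view are purple (431,290), yellow in the black dock (470,305) and red (509,300). I choose the yellow one. Bottles stand at (178,220), (208,285) and (508,222). The peg is at (377,233), the post at (388,241) and the tab at (314,250).

```bash
cat > m.py <<'E'
from h import *
t=cam('top');s=cam('side')
def rep(n,c,mask,minn=8):
    P=cloud(c)[mask]
    if len(P)<minn: print(n,'few',len(P));return
    vu=np.argwhere(mask)
    print(n,len(P),'px',vu.mean(0)[::-1].round(1),'med',np.median(P,0).round(4),'lo',np.percentile(P,3,axis=0).round(4),'hi',np.percentile(P,97,axis=0).round(4))
def hsv(c): return cv2.cvtColor(c['image'],cv2.COLOR_RGB2HSV)
E
python3 - <<'E'
from m import *
for n,c in(('top',t),('side',s)):
    h=hsv(c);H,S,V=h[...,0],h[...,1],h[...,2];P=cloud(c)
    box=(P[...,0]>.2)&(P[...,0]<.75)&(P[...,1]>-.5)&(P[...,1]<.3)
    rep(n+' yellow',c,(abs(H.astype(int)-25)<6)&(S>150)&box&(P[...,2]<.2)&(V>80))
    rep(n+' orange',c,(abs(H.astype(int)-10)<6)&(S>160)&(V>100)&box&(P[...,2]>.14))
    rep(n+' teal',c,(abs(H.astype(int)-90)<8)&(S>120)&(P[...,2]>.07)&(P[...,2]<.11)&box&(P[...,0]<.6))
    lid=(P[...,2]>.078)&(P[...,2]<.092)&box&(V>150)&(S<40)
    xy=P[lid][:,:2];
    print(n,'lid',len(xy),np.median(P[lid][:,2]),cv2.minAreaRect((xy*1000).astype(np.float32)))
    # neck (top) : black above z .135
    near=(np.hypot(P[...,0]-.33,P[...,1]+.33)<.16)
    for zlo,zhi in((.13,.17),):
        m=near&(P[...,2]>zlo)&(P[...,2]<zhi)
        k,lab,st,ce=cv2.connectedComponentsWithStats(m.astype(np.uint8))
        for i in range(1,k):
            if st[i,4]>8: rep(n+f' tall{i}',c,lab==i); print(cv2.minAreaRect((P[lab==i][:,:2]*1000).astype(np.float32)))
    tab=(P[...,2]>.12)&(P[...,2]<.14)&(V<70)&(abs(P[...,0]-.44)<.2)&(abs(P[...,1])<.1)
    rep(n+' tab',c,tab); 
    post=(P[...,2]>.18)&(P[...,2]<.206)&(S<90)&(abs(P[...,0]-.45)<.2)&(abs(P[...,1]+.13)<.1)
    rep(n+' post',c,post)
save(t,'crop1.png',(400,260,540,340),5)
save(s,'crop2.png',(280,150,440,270),5)
E
```

```text
top yellow 138 px [469.4 305.4] med [ 0.4222 -0.3112  0.0739] lo [ 0.4024 -0.3168  0.0425] hi [ 0.4488 -0.3052  0.1161]
top orange 77 px [373.7 233.1] med [ 0.5768 -0.0758  0.2037] lo [ 0.573  -0.1032  0.196 ] hi [ 0.5805 -0.0464  0.2134]
top teal 817 px [325.9 252.3] med [0.5491 0.0343 0.0938] lo [0.5173 0.0028 0.0883] hi [0.5861 0.0754 0.0994]
top lid 12219 0.0865326017851078 ((582.3888549804688, 36.006683349609375), (355.66400146484375, 256.37628173828125), 87.67897033691406)
top tall2 72 px [518.8 299. ] med [ 0.4339 -0.4093  0.1446] lo [ 0.4228 -0.4173  0.1315] hi [ 0.4455 -0.4021  0.1511]
((434.1920166015625, -410.7574462890625), (12.400930404663086, 23.736295700073242), 70.2979507446289)
top tall3 85 px [478.4 302.1] med [ 0.4262 -0.3133  0.1556] lo [ 0.415  -0.322   0.1347] hi [ 0.4376 -0.3101  0.1609]
((426.4791564941406, -315.8358154296875), (12.6039457321167, 23.46238136291504), 86.53469848632812)
top tab 106 px [313.7 249.3] med [0.5523 0.0619 0.1334] lo [0.5376 0.0545 0.1217] hi [0.5664 0.0714 0.1374]
top post 56 px [389.2 234.2] med [ 0.5754 -0.1123  0.1977] lo [ 0.5687
[... 496 characters left out ...]
58410644531), 87.69591522216797)
side tall1 48 px [410.  162.6] med [ 0.4352 -0.4051  0.1381] lo [ 0.4245 -0.4137  0.131 ] hi [ 0.4469 -0.3982  0.1455]
((436.2680969238281, -408.4849853515625), (15.710453033447266, 26.071191787719727), 72.59893798828125)
side tall2 85 px [402.9 177.2] med [ 0.4273 -0.3104  0.1448] lo [ 0.4163 -0.3179  0.1307] hi [ 0.4384 -0.3058  0.1563]
((427.314697265625, -312.0591735839844), (15.966679573059082, 22.905054092407227), 80.125244140625)
side tab 112 px [299.7 250.4] med [0.5514 0.0687 0.1298] lo [0.5395 0.0563 0.1213] hi [0.568  0.0741 0.1337]
side post 51 px [323.7 187.1] med [ 0.5732 -0.11    0.1934] lo [ 0.569  -0.1196  0.1813] hi [ 0.584  -0.0763  0.1974]
```

View pics/crop1.png

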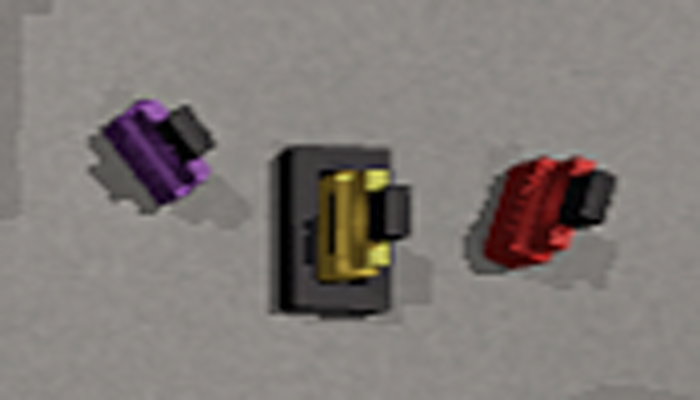

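View pics/crop2.png

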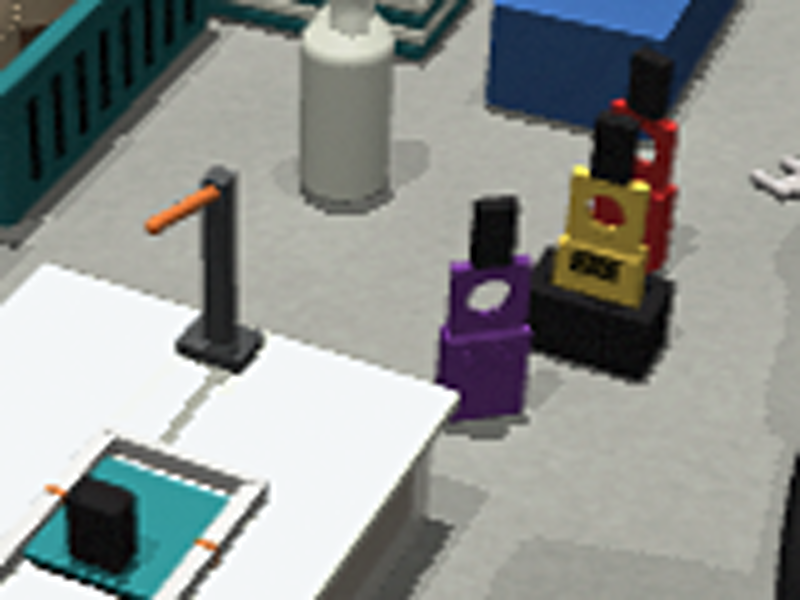

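The crops confirm it: the yellow probe stands in the black dock, with its hole along world y. The peg points roughly along world y, and the tote's yaw is about -2.3°.

```bash
cat >> h.py <<'E'
def go(p,yaw):
    o=robot.observe();r0=R.from_euler('xyz',o['tool_rot']);r1=R.from_euler('xyz',[np.pi,0,yaw])
    print('shift',(r0.inv().apply(np.array(p)-o['tool_pos'])/.1).round(3),'turn',((r0.inv()*r1).as_rotvec()/np.pi).round(4),'z',o['tool_pos'].round(4),'t',o['time'])
E
python3 -c "
from h import *
go([.427,-.314,.226],-.05)"
```

```text
shift [ 2.877 -0.797  0.004] turn [-0.0003  0.      0.1314] z [ 0.1863 -0.4906  0.2263] t 0.2
```

Emit:
move_arm --pt "0.5 -0.14 0 0 0 0" --pt "0.96 -0.27 0 0 0 0" --pt "0.96 -0.27 0 0 0 0" --fingers -0.13 --newtons 20

```text
time: 0.57
tool_pos: [0.2684, -0.4297, 0.2267]
tool_rot: [-3.141, -0.0, 0.367]
contact_force: [-0.4, -0.7, 0.2]
opening: 0.0662
grip_force: 0.0
```

Emit:
move_arm --pt "0.5 -0.14 0 0 0 0" --pt "0.96 -0.27 0 0 0 0" --pt "0.96 -0.27 0 0 0 0"

```text
time: 0.95
tool_pos: [0.348, -0.3711, 0.2266]
tool_rot: [-3.141, -0.0, 0.366]
contact_force: [-1.3, -0.8, -0.2]
opening: 0.0408
grip_force: 0.0
```

Emit:
move_arm --pt "0.5 -0.14 0 0 0 0.04" --pt "0.96 -0.27 0 0 0 0.09" --pt "0.96 -0.27 0 0 0 0.13" --pt "0.96 -0.27 0 0 0 0.13" --pt "0.96 -0.27 0 0 0 0.13"

```text
time: 1.58
tool_pos: [0.426, -0.314, 0.2266]
tool_rot: [3.141, 0.0, -0.045]
contact_force: [-0.1, -0.7, 0.4]
opening: 0.0403
grip_force: 0.0
```

```bash
python3 -c "
from h import *
go([.427,-.314,.120],-.05);print(robot.observe()['opening'],robot.observe()['tool_rot'])
c=cam('side');save(c,'s1.png',(340,80,480,230),4)"
```

```text
shift [ 1.000e-02 -1.000e-03  1.066e+00] turn [0.0001 0.0001 0.0017] z [ 0.426  -0.314   0.2266] t 1.575
0.04030857043468241 [ 3.14131322e+00  3.30160236e-04 -4.47856980e-02]
```

View pics/s1.png

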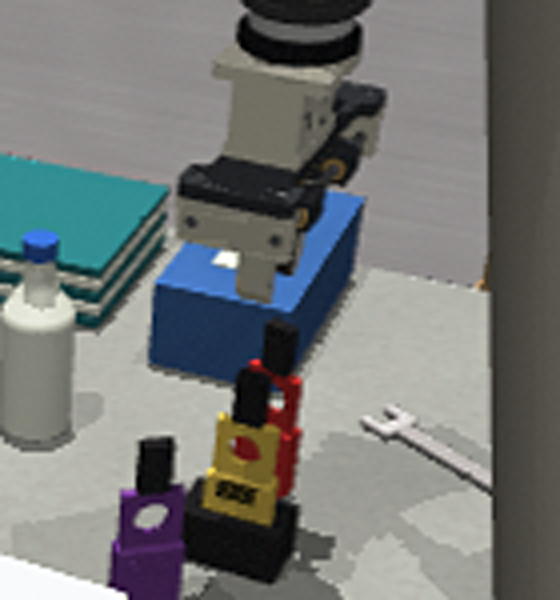

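The open gripper is above the yellow probe at (250,400) in the crop, fingers about 40 mm apart and the neighbours clear. Next I descend.

Emit:
move_arm --pt "0.01 0 0.3 0 0 0" --pt "0.01 0 0.6 0 0 0" --pt "0.01 0 0.8 0 0 0" --pt "0.01 0 0.9 0 0 0" --pt "0.01 0 1.0 0 0 0" --pt "0.01 0 1.0 0 0 0"

```text
time: 2.38
tool_pos: [0.4276, -0.313, 0.1265]
tool_rot: [-3.141, 0.0, -0.046]
contact_force: [0.2, 0.6, -0.2]
opening: 0.0396
grip_force: 0.0
```

Emit:
move_arm --pt "0 0 0.05 0 0 0" --pt "0 0 0.05 0 0 0" --pt "0 0 0.05 0 0 0"

```text
time: 2.75
tool_pos: [0.428, -0.313, 0.122]
tool_rot: [3.141, -0.0, -0.046]
contact_force: [-0.3, 0.9, 0.2]
opening: 0.0399
grip_force: 0.0
```

Emit:
move_arm --pt "0 0 0 0 0 0" --pt "0 0 0 0 0 0" --pt "0 0 0 0 0 0" --pt "0 0 0 0 0 0" --pt "0 0 0 0 0 0" --pt "0 0 0 0 0 0" --fingers -1 --newtons 25

```text
time: 3.5
tool_pos: [0.4279, -0.3136, 0.1218]
tool_rot: [3.14, -0.0, -0.046]
contact_force: [-0.5, -5.7, -0.9]
opening: 0.0123
grip_force: 24.9
```

Emit:
move_arm --pt "0 0.015 0 0 0 0" --pt "0 0.015 -0.1 0 0 0" --pt "0 0.015 -0.3 0 0 0" --pt "0 0.015 -0.6 0 0 0" --pt "0 0.015 -1.0 0 0 0" --pt "0 0.015 -1.0 0 0 0"

```text
time: 4.25
tool_pos: [0.4289, -0.3144, 0.2253]
tool_rot: [3.139, -0.005, -0.045]
contact_force: [-0.9, -0.1, -1.9]
opening: 0.0116
grip_force: 25.0
```

Emit:
move_arm --pt "0 0 -0.3 0 0 0" --pt "0 0 -0.6 0 0 0" --pt "0 0 -0.6 0 0 0"

```text
time: 4.62
tool_pos: [0.4283, -0.3141, 0.283]
tool_rot: [3.141, -0.002, -0.045]
contact_force: [1.0, 0.7, -2.1]
opening: 0.0119
grip_force: 25.0
```

Run:
```python
from m import *
o=robot.observe();print(o['opening'],o['grip_force'])
go([.428,-.015,.28],-.04)
for n,c in(('top',t),('side',s)):
    h=hsv(c);H,S,V=h[...,0],h[...,1],h[...,2];P=cloud(c)
    box=(P[...,0]>.2)&(P[...,0]<.75)&(P[...,1]>-.5)&(P[...,1]<.3)
    m=(abs(H.astype(int)-25)<6)&(S>150)&box&(V>80);rep(n+' yellow',c,m)
    e=m&(P[...,2]>.238);rep(n+' eyeplate',c,e)
```

```text
0.011805080512354103 24.994294345378876
shift [-0.129 -2.983  0.011] turn [-0.0007  0.0005 -0.0017] z [ 0.4273 -0.3135  0.2804] t 4.725
top yellow few 0
top eyeplate few 0
side yellow 493 px [405.5 154.3] med [ 0.4261 -0.3039  0.2166] lo [ 0.404  -0.3111  0.1758] hi [ 0.4501 -0.299   0.2728]
side eyeplate 134 px [407.  140.5] med [ 0.4264 -0.3082  0.2608] lo [ 0.4083 -0.3117  0.2389] hi [ 0.4488 -0.3045  0.2748]
```

Emit:
move_arm --pt "-0.02 -0.4 0 0 0 0" --pt "-0.04 -0.8 0 0 0 0" --pt "-0.04 -1.0 0 0 0 0"

```text
time: 5.1
tool_pos: [0.4275, -0.2122, 0.2802]
tool_rot: [-3.139, 0.003, -0.045]
contact_force: [-0.5, -0.1, -0.4]
opening: 0.0121
grip_force: 25.0
```

Emit:
move_arm --pt "-0.02 -0.4 0 0 0 0" --pt "-0.04 -0.8 0 0 0 0" --pt "-0.04 -1.0 0 0 0 0"

```text
time: 5.48
tool_pos: [0.4284, -0.1126, 0.2808]
tool_rot: [-3.141, 0.002, -0.044]
contact_force: [0.4, -1.8, -1.3]
opening: 0.0118
grip_force: 25.0
```

Emit:
move_arm --pt "-0.02 -0.4 0 0 0 0" --pt "-0.04 -0.8 0 0 0 0" --pt "-0.04 -1.0 0 0 0 0" --pt "-0.04 -1.0 0 0 0 0"

```text
time: 5.98
tool_pos: [0.4292, -0.0132, 0.2809]
tool_rot: [-3.141, 0.002, -0.043]
contact_force: [0.4, -0.6, -1.2]
opening: 0.0115
grip_force: 25.0
```

Emit:
move_arm --pt "0.4 0 0 0 0 0" --pt "0.75 0 0 0 0 0" --pt "0.75 0 0 0 0 0"

```text
time: 6.35
tool_pos: [0.5057, -0.0189, 0.2802]
tool_rot: [3.141, 0.002, -0.046]
contact_force: [-0.6, -0.1, -1.9]
opening: 0.0123
grip_force: 25.0
```

Emit:
move_arm --pt "0.4 0 0 0 0 0" --pt "0.75 0 0 0 0 0" --pt "0.75 0 0 0 0 0" --pt "0.75 0 0 0 0 0"

```text
time: 6.85
tool_pos: [0.5782, -0.0215, 0.2812]
tool_rot: [3.142, 0.002, -0.046]
contact_force: [-0.5, 0.2, -1.1]
opening: 0.0117
grip_force: 25.0
```

Run:
```python
from m import *
go([.578,-.015,.231],-.04)
c=s
h=hsv(c);H,S,V=h[...,0],h[...,1],h[...,2];P=cloud(c)
box=(P[...,0]>.2)&(P[...,0]<.75)&(P[...,1]>-.5)&(P[...,1]<.3)
m=(abs(H.astype(int)-25)<6)&(S>150)&box&(V>80);rep(' yellow',c,m)
rep(' eyeplate',c,m&(P[...,2]>.235))
rep(' orange',c,(abs(H.astype(int)-10)<6)&(S>160)&(V>100)&box&(P[...,2]>.14))
save(c,'s2.png',(230,100,390,280),3)
```

```text
shift [-0.005 -0.063  0.509] turn [ 0.      0.0002 -0.0019] z [ 0.5782 -0.0213  0.2819] t 6.95
 yellow 583 px [305.6 196.5] med [ 0.5736 -0.0125  0.2238] lo [ 0.5538 -0.0191  0.1778] hi [ 0.5995 -0.0073  0.2739]
 eyeplate 201 px [305.3 183.6] med [ 0.5747 -0.0159  0.2562] lo [ 0.5565 -0.0192  0.236 ] hi [ 0.5989 -0.013   0.2756]
 orange 9 px [321.3 188.1] med [ 0.5758 -0.0989  0.194 ] lo [ 0.5744 -0.1069  0.1913] hi [ 0.5791 -0.0903  0.197 ]
```

View pics/s2.png

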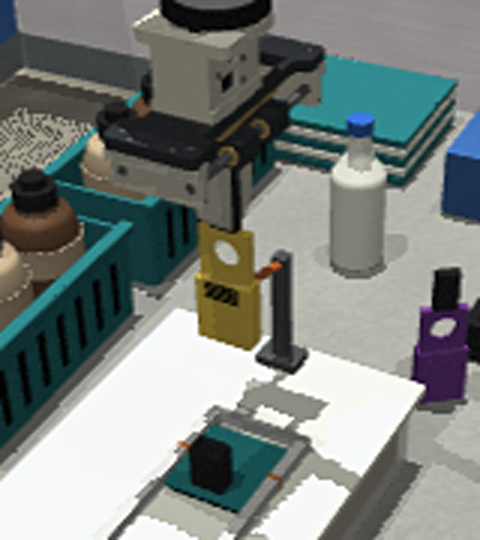

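The probe is held upright at (225,285) in the crop, in front of the peg tip at (262,272), and the tab is clear. Next I lower it to peg height.

Emit:
move_arm --pt "0 -0.06 0.15 0 0 0" --pt "0 -0.06 0.35 0 0 0" --pt "0 -0.06 0.51 0 0 0" --pt "0 -0.06 0.51 0 0 0" --pt "0 -0.06 0.51 0 0 0"

```text
time: 7.58
tool_pos: [0.5796, -0.0148, 0.2311]
tool_rot: [3.142, -0.001, -0.045]
contact_force: [0.2, 0.2, -1.3]
opening: 0.0117
grip_force: 25.0
```

Run:
```python
from m import *
go([.577,-.072,.225],-.04)
save(s,'s3.png',(270,150,350,240),6)
```

```text
shift [-0.003  0.571  0.065] turn [ 0.0001 -0.0005 -0.0018] z [ 0.5799 -0.015   0.2315] t 7.675
```

View pics/s3.png

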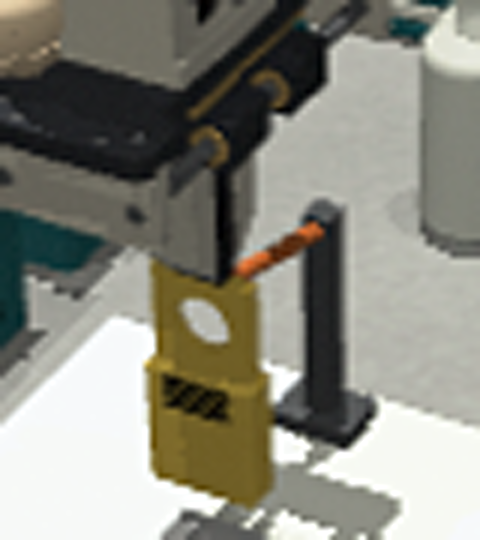

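Emit:
move_arm --pt "-0.01 0.1 0 0 0 0" --pt "-0.01 0.2 0 0 0 0" --pt "-0.01 0.3 0 0 0 0" --pt "-0.01 0.3 0 0 0 0"

```text
time: 8.18
tool_pos: [0.5772, -0.0461, 0.2307]
tool_rot: [3.141, 0.0, -0.047]
contact_force: [-0.6, -0.1, -1.3]
opening: 0.0118
grip_force: 25.0
```

Emit:
move_arm --pt "0 0.1 0.01 0 0 0" --pt "-0.01 0.2 0.03 0 0 0" --pt "-0.01 0.27 0.06 0 0 0" --pt "-0.01 0.27 0.06 0 0 0"

```text
time: 8.68
tool_pos: [0.5748, -0.0725, 0.2243]
tool_rot: [-3.142, 0.001, -0.047]
contact_force: [-0.9, -0.6, -0.6]
opening: 0.0119
grip_force: 25.0
```

Run:
```python
from m import *
go([.577,-.072,.218],-.04)
save(s,'s4.png',(270,150,350,240),6)
```

```text
shift [0.02  0.    0.066] turn [-0.0001  0.     -0.0019] z [ 0.575  -0.0719  0.2246] t 8.775
```

View pics/s4.png

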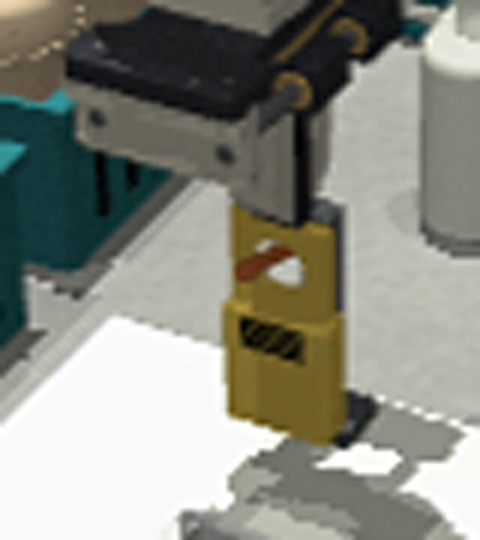

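The orange peg now passes through the eye at (268,262). I lower until the probe rests on it.

Emit:
move_arm --pt "0.02 0 0.02 0 0 0" --pt "0.02 0 0.04 0 0 0" --pt "0.02 0 0.05 0 0 0" --pt "0.02 0 0.06 0 0 0" --pt "0.02 0 0.06 0 0 0"

```text
time: 9.4
tool_pos: [0.5771, -0.0719, 0.2192]
tool_rot: [3.142, -0.001, -0.046]
contact_force: [-1.5, 0.2, 3.0]
opening: 0.0121
grip_force: 25.0
```

Emit:
move_arm --pt "0 0 0.01 0 0 0" --pt "0 0 0.01 0 0 0"

```text
time: 9.65
tool_pos: [0.5772, -0.0719, 0.219]
tool_rot: [3.141, -0.002, -0.046]
contact_force: [-2.0, 0.5, 7.0]
opening: 0.0118
grip_force: 25.0
```

It is in contact with the peg. I back off 1 mm and release slowly.

Emit:
move_arm --pt "0 0 -0.01 0 0 0" --pt "0 0 -0.01 0 0 0" --newtons 5

```text
time: 9.9
tool_pos: [0.5773, -0.0721, 0.219]
tool_rot: [3.141, -0.001, -0.046]
contact_force: [-0.2, 0.8, 3.8]
opening: 0.0126
grip_force: 5.0
```

Emit:
move_arm --pt "0 0 0 0 0 0" --pt "0 0 0 0 0 0" --pt "0 0 0 0 0 0" --pt "0 0 0 0 0 0" --pt "0 0 0 0 0 0" --pt "0 0 0 0 0 0" --fingers 0

```text
time: 10.65
tool_pos: [0.577, -0.072, 0.2187]
tool_rot: [3.142, 0.0, -0.046]
contact_force: [0.3, -0.5, -0.6]
opening: 0.0461
grip_force: 0.0
```

Run:
```python
from m import *
go([.577,-.072,.28],-.04);print(robot.observe()['contact_force'])
save(s,'s5.png',(270,150,350,240),6)
```

```text
shift [ 0.     0.    -0.613] turn [ 0.     -0.     -0.0018] z [ 0.577  -0.072   0.2187] t 10.75
[-0.31796498 -0.54815993  0.09004822]
```

View pics/s5.png

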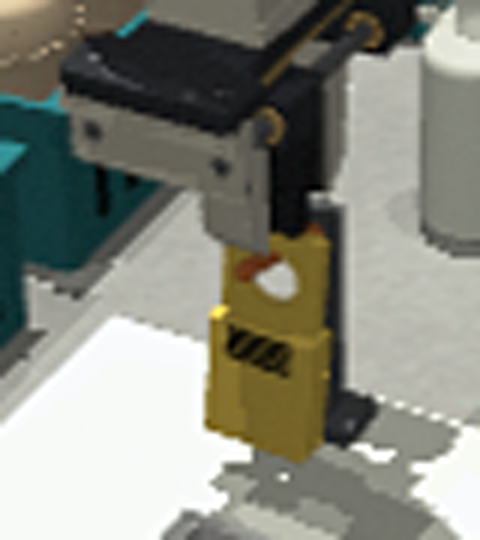

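The probe hangs on the peg, tilted slightly with its foot towards +y. I rise straight up, slowly.

Emit:
move_arm --pt "0 0 -0.1 0 0 0" --pt "0 0 -0.2 0 0 0" --pt "0 0 -0.35 0 0 0" --pt "0 0 -0.5 0 0 0" --pt "0 0 -0.75 0 0 0" --pt "0 0 -1.0 0 0 0" --pt "0 0 -1.0 0 0 0" --pt "0 0 -1.0 0 0 0" --pt "0 0 -1.0 0 0 0" --pt "0 0 -1.0 0 0 0"

```text
time: 12.0
tool_pos: [0.5768, -0.0719, 0.3179]
tool_rot: [-3.141, 0.001, -0.046]
contact_force: [0.4, 0.0, -0.5]
opening: 0.0456
grip_force: 0.0
```

Run:
```python
from m import *
go([.552,.063,.30],-.04)
for n,c in(('top',t),('side',s)):
    h=hsv(c);H,S,V=h[...,0],h[...,1],h[...,2];P=cloud(c)
    box=(P[...,0]>.2)&(P[...,0]<.75)&(P[...,1]>-.5)&(P[...,1]<.3)
    m=(abs(H.astype(int)-25)<6)&(S>150)&box&(V>80);rep(n+' yellow',c,m)
    for a,b in((.11,.13),(.13,.15),(.15,.17),(.18,.2),(.2,.22),): rep(f'{a}',c,m&(P[...,2]>a)&(P[...,2]<b))
    rep('neck',c,(V<60)&(P[...,2]>.225)&(P[...,2]<.27)&(abs(P[...,0]-.577)<.03)&(abs(P[...,1]+.07)<.05))
    rep(n+' tab',c,(P[...,2]>.12)&(P[...,2]<.14)&(V<70)&(abs(P[...,0]-.552)<.04)&(abs(P[...,1]-.06)<.04))
save(s,'s6.png',(270,150,350,240),6)
```

```text
shift [-0.31  -1.337  0.183] turn [-0.      0.0003 -0.0018] z [ 0.5769 -0.072   0.3182] t 12.1
top yellow 75 px [368.4 240.8] med [ 0.5608 -0.0639  0.1717] lo [ 0.5532 -0.0729  0.1433] hi [ 0.5898 -0.0548  0.2162]
0.11 few 2
0.13 few 1
0.15 21 px [367.7 242. ] med [ 0.5603 -0.0638  0.1679] lo [ 0.5535 -0.073   0.1611] hi [ 0.5907 -0.0572  0.1696]
0.18 few 2
0.2 19 px [371.4 240.1] med [ 0.5594 -0.0684  0.212 ] lo [ 0.5545 -0.0729  0.2033] hi [ 0.565  -0.0665  0.2168]
neck 42 px [373.2 233.5] med [ 0.5672 -0.0707  0.2515] lo [ 0.5626 -0.0772  0.2261] hi [ 0.575  -0.0672  0.2588]
top tab 110 px [314.1 249.3] med [0.5521 0.0617 0.1329] lo [0.5377 0.0524 0.1233] hi [0.5668 0.0713 0.1376]
side yellow 520 px [315.5 207.4] med [ 0.5728 -0.0594  0.1591] lo [ 0.5544 -0.0692  0.1151] hi [ 0.6    -0.0526  0.2117]
0.11 108 px [314.4 220.7] med [ 0.5749 -0.055   0.1215] lo [ 0.5553 -0.0653  0.1123] hi [ 0.6014 -0.0515  0.1294]
0.13 122 px [314.7 214.7] med [ 0.5745 -0.0562  0.1397] lo [ 0.5542 -0.0672  0.1303] hi [ 0.5999 -0.0531  0.1485]
0.15 98 px [316.2 206.9] med [ 0.5637 -0.0594  0.1651] lo [ 0.554  -0.0683  0.1506] hi [ 0.6005 -0.0545  0.1699]
0.18 57 px [316.8 197.1] med [ 0.5645 -0.065   0.1877] lo [ 0.5558 -0.0693  0.1803] hi [ 0.5976 -0.0625  0.199 ]
0.2 79 px [316.2 190.1] med [ 0.5731 -0.0673  0.2082] lo [ 0.5555 -0.072   0.201 ] hi [ 0.5976 -0.0638  0.214 ]
neck 110 px [316.1 178.2] med [ 0.5743 -0.0675  0.2415] lo [ 0.5646 -0.0749  0.2265] hi [ 0.5858 -0.0638  0.2536]
side tab 118 px [299.9 250.3] med [0.5514 0.0686 0.1299] lo [0.539  0.0552 0.1209] hi [0.5675 0.0747 0.1338]
```

View pics/s6.png

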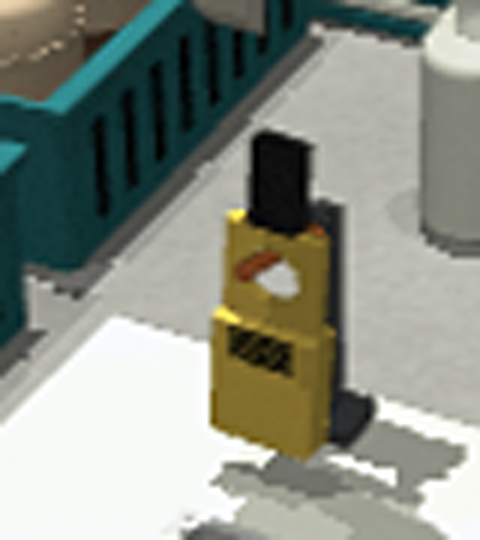

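The probe hangs near-vertical at (270,340) in the crop, untouched. Next I move to the tab at about (0.552, 0.062), taking the gripper slightly to +y of it to stay clear of the probe.

Emit:
move_arm --pt "-0.08 -0.36 0 0 0 0" --pt "-0.16 -0.72 0 0 0 0" --pt "-0.16 -0.72 0 0 0 0" --fingers 0.52

```text
time: 12.48
tool_pos: [0.5639, 0.0027, 0.3189]
tool_rot: [-3.141, -0.0, -0.043]
contact_force: [-0.0, -0.5, 0.3]
opening: 0.0685
grip_force: 0.0
```

Emit:
move_arm --pt "-0.08 -0.36 0 0 0 0" --pt "-0.16 -0.72 0 0 0 0" --pt "-0.16 -0.72 0 0 0 0" --pt "-0.16 -0.72 0 0 0 0"

```text
time: 12.98
tool_pos: [0.5519, 0.0723, 0.3186]
tool_rot: [3.141, -0.0, -0.046]
contact_force: [0.6, -0.1, 0.5]
opening: 0.0703
grip_force: 0.0
```

Emit:
move_arm --pt "0 0 0.4 0 0 0" --pt "0 0 0.8 0 0 0" --pt "0 0 0.9 0 0 0" --pt "0 0 0.9 0 0 0"

```text
time: 13.48
tool_pos: [0.552, 0.0725, 0.229]
tool_rot: [3.141, 0.0, -0.047]
contact_force: [-0.3, 0.0, -0.6]
opening: 0.0697
grip_force: 0.0
```

Emit:
move_arm --pt "0 0 0.3 0 0 0" --pt "0 0 0.55 0 0 0" --pt "0 0 0.8 0 0 0" --pt "0 0 0.8 0 0 0"

```text
time: 13.98
tool_pos: [0.5517, 0.073, 0.1489]
tool_rot: [3.141, 0.001, -0.046]
contact_force: [0.5, -0.1, 1.3]
opening: 0.0699
grip_force: 0.0
```

Run:
```python
from m import *
go([.552,.074,.102],-.04);print(robot.observe()['opening'],robot.observe()['contact_force'])
save(s,'s7.png',(240,140,380,290),4)
```

```text
shift [-0.01  -0.008  0.486] turn [ 0.     -0.001  -0.0018] z [0.5529 0.0731 0.1506] t 14.075
0.06986602174247501 [1.08658573 0.22874698 1.50161868]
```

View pics/s7.png

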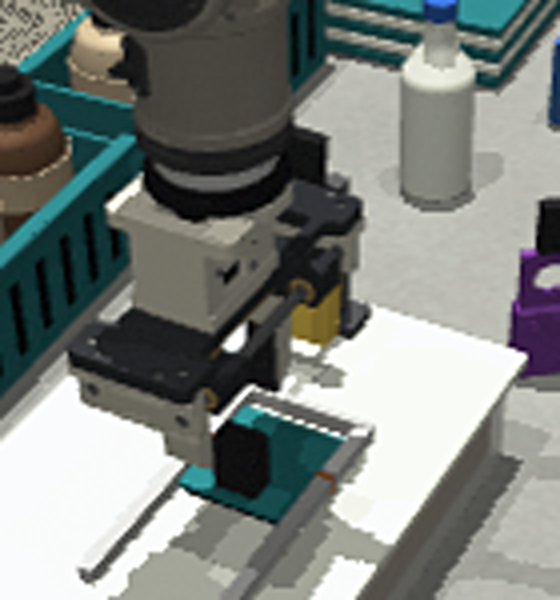

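The fingers straddle the tab, which is at (243,460) in the crop, and the probe behind is untouched. I descend the rest of the way and close.

Emit:
move_arm --pt "0 0 0.2 0 0 0" --pt "0 0 0.35 0 0 0" --pt "0 0 0.47 0 0 0" --pt "0 0 0.47 0 0 0"

```text
time: 14.58
tool_pos: [0.5513, 0.0733, 0.1011]
tool_rot: [3.141, 0.001, -0.046]
contact_force: [-0.4, 0.9, 0.0]
opening: 0.0698
grip_force: 0.0
```

Emit:
move_arm --pt "0 0 0 0 0 0" --pt "0 0 0 0 0 0" --pt "0 0 0 0 0 0" --pt "0 0 0 0 0 0" --pt "0 0 0 0 0 0" --pt "0 0 0 0 0 0" --fingers -1 --newtons 35

```text
time: 15.32
tool_pos: [0.5517, 0.072, 0.102]
tool_rot: [3.139, -0.0, -0.045]
contact_force: [-0.9, -6.4, 1.7]
opening: 0.02
grip_force: 35.0
```

```bash
cat > sh.py <<'E'
from m import *
for n,c in(('top',t),('side',s)):
    h=hsv(c);H,S,V=h[...,0],h[...,1],h[...,2];P=cloud(c)
    a=-.04;O=np.array([.583,.0365]);d=P[...,:2]-O
    X=d[...,0]*np.cos(a)+d[...,1]*np.sin(a);Y=-d[...,0]*np.sin(a)+d[...,1]*np.cos(a)
    m=(abs(H.astype(int)-90)<8)&(S>120)&(P[...,2]>.078)&(P[...,2]<.11)&(abs(X+.033)<.05)&(abs(Y)<.13)
    print(n,'teal Y',np.percentile(Y[m],[1,3,50,97,99]).round(4),m.sum())
    k=(abs(H.astype(int)-10)<7)&(S>120)&(P[...,2]>.078)&(P[...,2]<.12)&(abs(X+.033)<.06)&(abs(Y)<.13)
    print('marks',[(X[k].round(3)[i],Y[k].round(3)[i]) for i in range(0,k.sum(),max(1,k.sum()//8))])
print(robot.observe()['tool_pos'],robot.observe()['opening'],robot.observe()['contact_force'],robot.observe()['time'])
E
python3 sh.py
```

```text
top teal Y [-0.0287 -0.0285  0.0268  0.0485  0.0488] 116
marks [(np.float64(0.019), np.float64(-0.092))]
side teal Y [-0.0343 -0.0274  0.01    0.0508  0.0514] 291
marks [(np.float64(-0.026), np.float64(-0.037)), (np.float64(-0.067), np.float64(0.001)), (np.float64(-0.068), np.float64(-0.001)), (np.float64(-0.071), np.float64(-0.0)), (np.float64(-0.073), np.float64(0.004)), (np.float64(-0.074), np.float64(-0.001)), (np.float64(-0.076), np.float64(-0.001)), (np.float64(-0.077), np.float64(0.0))]
[0.55172667 0.07199189 0.10201722] 0.019766458081081406 [-0.76454515 -6.30149356  0.91727528] 15.425
```

The tab is gripped and the rear edge is about 29 mm short of the marks.

Emit:
move_arm --pt "0 -0.05 0 0 0 0" --pt "0 -0.1 0 0 0 0" --pt "0 -0.15 0 0 0 0" --pt "0 -0.2 0 0 0 0" --pt "0 -0.24 0 0 0 0" --pt "0 -0.28 0 0 0 0" --pt "0 -0.28 0 0 0 0" --pt "0 -0.28 0 0 0 0"

```text
time: 16.42
tool_pos: [0.5528, 0.0994, 0.102]
tool_rot: [3.139, 0.0, -0.045]
contact_force: [-0.9, -8.5, 2.9]
opening: 0.0196
grip_force: 35.0
```

```bash
python3 sh.py; python3 -c "
from m import *
save(s,'s8.png',(230,140,390,290),5)"
```

```text
top teal Y [-0.002  -0.      0.0111  0.0748  0.0754] 136
marks [(np.float64(0.018), np.float64(-0.092)), (np.float64(-0.069), np.float64(0.002)), (np.float64(-0.069), np.float64(-0.0)), (np.float64(-0.072), np.float64(-0.001)), (np.float64(-0.074), np.float64(-0.001)), (np.float64(-0.078), np.float64(0.002)), (np.float64(-0.078), np.float64(-0.001))]
side teal Y [-0.0063 -0.0007  0.0377  0.0787  0.0797] 314
marks [(np.float64(-0.058), np.float64(-0.009)), (np.float64(-0.058), np.float64(-0.01)), (np.float64(-0.066), np.float64(0.0)), (np.float64(-0.069), np.float64(0.001)), (np.float64(-0.071), np.float64(-0.001)), (np.float64(-0.073), np.float64(0.003)), (np.float64(-0.075), np.float64(0.001))]
[0.5528462  0.09936603 0.10201449] 0.019655120886983055 [-1.52996188 -9.10531432  2.02392695] 16.525
```

View pics/s8.png

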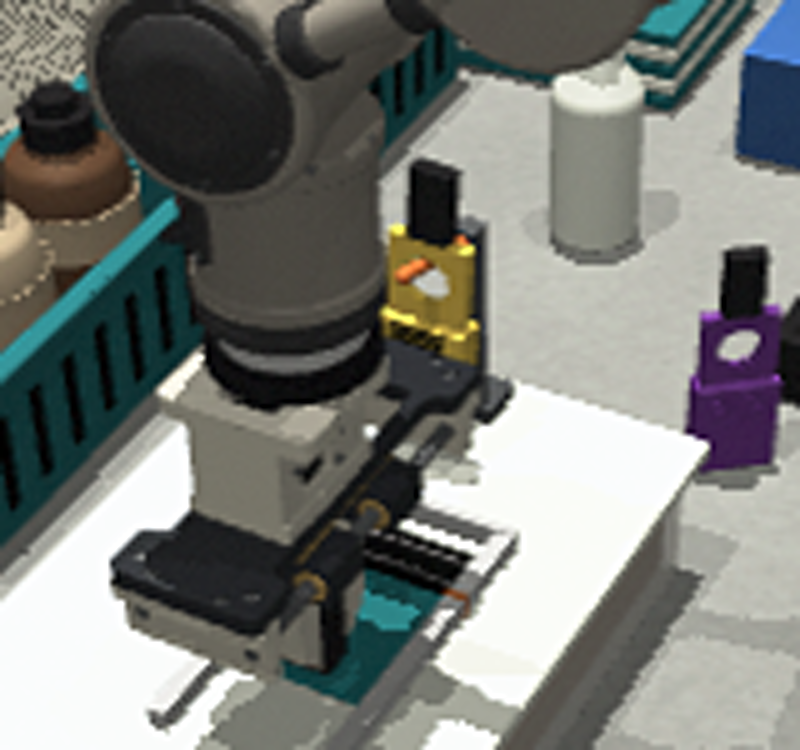

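The rear edge is level with the orange mark at (458,598), within about 2 mm, and the probe hangs upright, clear of the gripper. I nudge 1 mm, settle and hand in.

Emit:
move_arm --pt "0 -0.01 0 0 0 0" --pt "0 -0.01 0 0 0 0" --pt "0 -0.01 0 0 0 0" --pt "0 -0.01 0 0 0 0"

```text
time: 17.12
tool_pos: [0.5529, 0.1002, 0.102]
tool_rot: [3.138, 0.0, -0.045]
contact_force: [-1.8, -8.5, 2.5]
opening: 0.02
grip_force: 35.0
```

```bash
python3 -c "
from h import *
o=robot.observe();print(o['tool_pos'],o['grip_force'],o['contact_force'])
print(robot.hand_in())"
```

```text
[0.55289215 0.10024917 0.10201328] 34.9961256980896 [-1.75286212 -8.5355006   2.52467954]
the job is handed in; nothing more can be done
None
```

I handed the job in at about 17 s, with the yellow probe hanging freely on the peg and the gripper holding the shutter about half open (rear edge within about 2 mm of the marks); the hand-in returned no verdict.

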